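Unlatch and open the water-test kit case

TASK

Open the grey water-test kit case on the bench: flip the steel toggle latch on its front right up so that its wire bail springs off the lid, then lift the lid by its front rim and lay it right back against its hinge stops. Leave the latch lever up, do not fling the lid or let it drop, and do not shift or tip the bottles, glassware and spatula around the case.

Things in the scene. Friction and masses are not known exactly. Their poses are not given: they have to be found in the camera images.
- case: Grey hard case, 200 mm deep, 300 wide, 181 high when shut, 6 kg, it does not shift. Origin: centre of its underside; z up, x from the front (latch face, x = -100 mm, ribs 4 mm) to the hinge side, y to the left seen from the front. The lid is the top 60 mm, above a seam at z = 121; it bulges 18 mm forward beside a 130 mm wide latch recess, so a hand must lean back from the case 30 to 45 degrees.
- lever_pin (a point): Hinge pin of the latch lever, 15 mm in front of the front face, 92 mm above the bench, at y = 0; the lever turns about the case's y axis through it.
- lever_grip (a point): Point on the latch lever where it is taken, 42 mm from the pin; when shut 21 mm in front of the case, 50 mm above the bench. The lever is a steel channel 34 mm wide along the case's y, 12 mm deep, 52 mm long from the pin, with an outturned lip to 62 mm; shut, it hangs 8 degrees out from the case. Pinch it by its two side faces, which are clear. Moves with the lever.
- lever (a joint): Latch lever angle, rad: 0 shut (hanging), grows as the free end swings out from the case and up, 2.3 at its stop (up, 40 degrees out from vertical). Over-centre: about 5 to 6 N at the grip point starts it, so hold it firmly; past 0.4 it is easy and once open it stays where left. The 60 mm sprung wire bail leaves the lid's keeper at about 1.6 to 1.8 and swings out; until then the lid is locked.
- lid_hinge (a point): Hinge line of the lid, 100 mm behind the centre of the case, 121 mm above the bench, at y = 0; along the case's y axis.
- lid_rim (a point): Lower front edge of the lid's bulges, its finger rim, at y = 0: 218 mm from the hinge; when shut 18 mm in front of the case and 121 mm above the bench. There is rim at 65 to 148 mm either side of the latch; the space below it is free, so a finger leaning back can push it up. Behind it the lid's underside is flat (its thin foam ribs do not resist). Moves with the lid.
- lid (a joint): Lid angle, rad: 0 shut, 1.85 right back on its hinge stops (16 degrees past upright). 0.5 to 1 kg, stiff hinge: 3 to 6 N at the rim lifts it; let go below about 0.9 it falls shut, past about 1.65 it tips back onto the stops by itself, between it may stay.
- sample_jar: Clear jar, 48 mm wide, 46 mm high, off the right end of the case's front. Origin: centre of its underside. Leave it.
- dish: Glass dish, 86 mm wide, 16 mm high, off the left end of the case's front. Origin: centre of its underside. Leave it.
- wash_bottle: White wash bottle with a bent spout, 68 mm wide, 212 mm high, behind the hinge side of the case, clear of the opened lid. Origin: centre of its underside. Leave it.
- flask: Conical glass flask, 84 mm wide, 130 mm high, by the left end of the case. Origin: centre of its underside. Leave it.
- dropper: Amber bottle, 40 mm wide, 85 mm high, by the left front corner of the case. Origin: centre of its underside. Leave it.
- beaker: Glass beaker, 72 mm wide, 85 mm high, on the robot's left. Origin: centre of its underside. Leave it.
- spatula: Steel spatula lying on the bench, 170 mm long, on the robot's right. Origin: about its middle, on the bench. Leave it.

How it is judged:
By the outcome, as a careful person would: the job done as asked, in the order asked, and still so for the second after the job is handed in, with the robot touching nothing.
It also fails if it takes over 64 s, if anything falls off the work surface, if the arm or the gripper's body presses on something with over 40 N, if the wrist force passes 120 N, or if a joint passes its speed limit or range.

ROBOT

A 6-joint arm with a two-finger parallel gripper is mounted at the origin on the work surface. World frame = base frame: x ahead of the robot, y to its left, z up, the work surface at z = 0. Lengths are in m, angles in degrees, forces in N, time in s.
With the tool pointing down it reaches from about 0.4 to 0.825 m from the base axis. Payload 7 kg.
Tool frame: the origin (TCP) lies midway between the tips of the shut fingers; the grasp point (between the pads) lies 19 mm behind it (r.grip_point_offset is the z of the grasp point in the tool frame, in m); z points along the fingers, y is the line along which they close (so a half turn about z gives the same grasp; the last joint's range is limited). The gripper opens to 88 mm and grips with 3 to 60 N. Pads are 19 mm wide; open, the fingers measure 130 mm over their backs; the gripper's body (78 mm by 193 mm) begins 47 mm behind the grasp point.
Start: joints at [85.949, 20.546, 0.682, 0, -70.136, -16.507], TCP at [0.237, 0.632, 0.206] pointing down, gripper open.
Joint ranges: [-176.03, 176.03], [-82.01, 121.73], [-58.28, 71.71], [-173.87, 95.51], [-174.79, -0.11], [-173.66, 173.66]. Speed limits (degrees/s): [136.94, 136.94, 172.46, 180, 180, 180].

INTERFACE

Orientations are given as [roll, pitch, yaw] about the fixed x, y, z axes, in that order (R = Rz(yaw) Ry(pitch) Rx(roll)).
In Python, from plant import r, viewer, recognise, outline_of, pinpoint gives the robot as it stands.
- The arm moves only by the tool move_arm, never from a script. Its argument "targets" is a list of rows, each a list of 2 entries, a list of its own where there are three numbers: the shift along the tool's x, y, z in cm, then the turn, a rotation vector about the tool's x, y, z in rad. A call has 1 to 5 rows; each row is the pose to reach, as a shift and turn from the pose commanded when the call began, along the tool's axes at that moment; what a row does not reach only later rows make up. A row lasts 1/8 s, in which the tool goes at most 62.5 mm and 10.7 degrees, less where a joint would pass 70% of its speed; a pose out of reach is approached as far as the arm can. A call with a gripper value outside its range is refused whole. "jaw" is the finger opening in cm, from 0 to 8.76, set as the call begins (left out, the last holds). The fingers move at their own pace and stop on an object; "squeeze" is the grip in N (left out, the last holds). Time passes only in rows, so rows that repeat a pose let the fingers close. It gives the time, the measured TCP pose, the force, the opening and the grip force at its end, in the units of the state.
- r.get_state(): the state, without advancing time (a new reading comes with each control period).
- viewer.capture(name): name is "side" or "top"; returns a dict with "image" (384x512x3 uint8, blue, green, red), "intrinsics" (3x3 intrinsics, pixels), "camera_from_world" (4x4, takes a point from world to camera coordinates). Camera axes: x right, y up, looking along -z (the intrinsics and any distortion apply to the point x, -y, -z); pixel columns grow to the right and rows downward; lengths in m; the calibration is good to about 2 mm. A picture is of the moment at which its call begins. There is no depth.
- r.close_job(): hands the job in; it is judged then, once.
Trained networks look in the newest picture that a camera, given by its name, has taken for a name from the list of things; names that differ only in an ending like _2 or _b are one class to them, and where a whole thing is asked for, a point or a joint stands for the part that bears it (a point fixed in the world has none). Each returns a list of dicts, best first, with "score" (0 to 1); they miss things now and then, are a little off and sometimes report something else, mostly with a low value. They report only what shows in the picture. A call takes as long as a camera call.
- recognise(label, camera): "box" ([left, top, right, bottom] in pixels, round what is visible of it).
- outline_of(label, camera): "mask" (384x512 bool, what is visible of it) and "box" ([left, top, right, bottom] in pixels, round what is visible of it).
- pinpoint(label, camera): "location" ([row, column] in pixels: a listed point, or the origin of a listed thing).
The state is a dict: "time_s": time; "joints": joint angles; "qd": joint speeds; "joint_torque": joint torques, N m; "tcp_pos": TCP position; "eef_rot": TCP orientation; "contact_force": force on the tool from outside, world axes, zero at the start; "moment": the same for the moment, N m; "gripper_width": finger opening in m; "gripper_force": force on a finger pad.
Only numpy, scipy, OpenCV 4.12 (cv2) and the standard library are available. Lean on these libraries where they do the work, as an engineer would, in place of code of your own. Each camera call takes 0.05 s, during which the arm holds its last target. There are 200 camera calls.

## Working session

There is one attempt and no reset: what is moved stays moved. The work goes in short steps, Python scripts to look and compute and a tool call to move; the robot and the scene stay as the last step left them, time stands still between calls to the robot, and variables do not carry over. Pictures are saved under pics/ and viewed, at most 10 in all, crops included, and the job is handed in when it is done.

Besides the shell and the picture viewer there is one more tool, called after "Call:" as a command line: name --argument value ..., lists and objects as JSON in quotes. move_arm: Moves the arm, as the interface text tells. Its arguments: {"type":"object","properties":{"targets":{"type":"array","items":{"type":"array"}},"jaw":{"type":"number"},"squeeze":{"type":"number"}},"required":["targets"]}

```bash
ls; mkdir -p pics; cat > h.py <<'E'
import numpy as np, cv2
from scipy.spatial.transform import Rotation as Ro
from plant import r, viewer, recognise, outline_of, pinpoint
def proj(c,P):
    P=np.atleast_2d(P);T=c["camera_from_world"];q=(T[:3,:3]@P.T).T+T[:3,3]
    q=q*[1,-1,-1];u=(c["intrinsics"]@q.T).T;return u[:,:2]/u[:,2:]
def ray(c,uv):
    T=c["camera_from_world"];d=np.linalg.inv(c["intrinsics"])@[uv[0],uv[1],1]
    d=T[:3,:3].T@(d*[1,-1,-1]);o=-T[:3,:3].T@T[:3,3];return o,d/np.linalg.norm(d)
def atz(c,uv,z):
    o,d=ray(c,uv);return o+d*(z-o[2])/d[2]
E
python3 - <<'E'
from h import *
C={n:viewer.capture(n) for n in("side","top")}
print({n:{k:v for k,v in C[n].items() if k!="image"} for n in C})
for n in C: cv2.imwrite(f"pics/{n}0.png",C[n]["image"])
zs=dict(case=0,lever_pin=.092,lever_grip=.05,lid_hinge=.121,lid_rim=.121,sample_jar=0,dish=0,wash_bottle=0,flask=0,dropper=0,beaker=0,spatula=0)
for l,z in zs.items():
  for n in C:
    p=pinpoint(l,n)
    for k in p[:2]: print(l,n,np.round(k["location"]),round(k["score"],2),np.round(atz(C[n],k["location"][::-1],z),3))
print(r.get_state())
E
```

```text
pics
{'side': {'intrinsics': array([[466.57764067,   0.        , 246.29829667],
       [  0.        , 466.57764067, 186.52760187],
       [  0.        ,   0.        ,   1.        ]]), 'camera_from_world': array([[ 0.88544656,  0.46467799, -0.00766493, -0.52752554],
       [-0.38207913,  0.73724525,  0.55721178,  0.13667128],
       [ 0.26457499, -0.49045265,  0.83033504, -1.69084396],
       [ 0.        ,  0.        ,  0.        ,  1.        ]])}, 'top': {'intrinsics': array([[347.24660522,   0.        , 259.82324669],
       [  0.        , 347.24660522, 190.64884023],
       [  0.        ,   0.        ,   1.        ]]), 'camera_from_world': array([[-0.02457675, -0.99966735,  0.0078212 ,  0.04429179],
       [ 0.99721046, -0.02396328,  0.0706899 , -0.56142523],
       [-0.07047896,  0.00953671,  0.99746768, -1.14514141],
       [ 0.        ,  0.        ,  0.        ,  1.        ]])}}
case side [217. 246.] 0.7 [ 0.601 -0.008  0.   ]
lever_pin top [123. 261.] 0.72 [0.772 0.023 0.092]
lever_pin top [172. 237.] 0.55 [0.618 0.103 0.092]
lever_grip top [174. 234.] 0.59 [0.617 0.113 0.05 ]

[... 908 characters left out ...]
0.386  0.   ]
{'time_s': 1.3, 'joints': array([ 8.59470987e+01,  2.05473626e+01,  6.80875172e-01,  1.03207456e-03,
       -7.01363855e+01, -1.65079717e+01]), 'qd': array([ 0.0752858 ,  0.0012829 ,  0.0167469 , -0.00061255, -0.06784805,
       -0.00105636]), 'joint_torque': array([ 1.17240247e-04, -5.82397664e+01,  2.93295425e+01,  7.00233668e+00,
        1.23453097e-02, -3.18706282e-05]), 'tcp_pos': array([0.23706543, 0.6319667 , 0.20594493]), 'eef_rot': array([ 1.79997521e+02, -1.74696652e-03, -2.05605223e+01]), 'contact_force': array([-0.94970273, -0.31193421,  0.30494358]), 'moment': array([-0.01012171, -0.01842991,  0.02481255]), 'gripper_force': 0.0, 'gripper_width': 0.0877110958166062}
```

```bash
python3 - <<'E'
import cv2
a=cv2.imread("pics/side0.png");b=cv2.imread("pics/top0.png")
cv2.imwrite("pics/s0z.png",cv2.resize(a[90:330,130:430],None,fx=2.5,fy=2.5,interpolation=2))
cv2.imwrite("pics/t0z.png",cv2.resize(b[80:300,100:400],None,fx=2.6,fy=2.6,interpolation=2))
E
```

```text
(no output)
```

View pics/s0z.png

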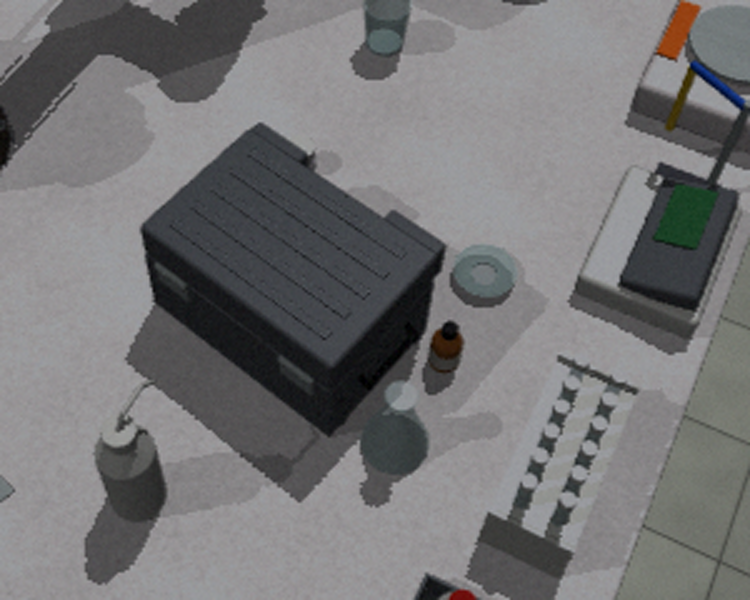

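View pics/t0z.png

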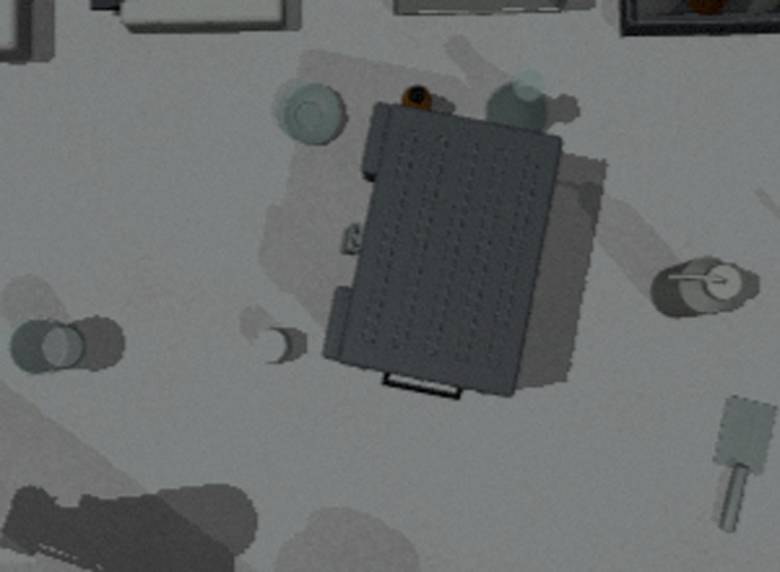

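Top view: the case's latch face points to the robot's left (+y), with the lever showing at zoom (352,238) and the hinge side at lower right. The jar is at (272,345), with the dish, dropper and flask at the far end. I'll fit the case pose from its corners.

```bash
cat >> h.py <<'E'
def W(p,P):  # case -> world
    c,s=np.cos(p[2]),np.sin(p[2]);P=np.atleast_2d(P);return np.c_[p[0]+c*P[:,0]-s*P[:,1],p[1]+s*P[:,0]+c*P[:,1],P[:,2]]
E
python3 - <<'E'
from h import *
from scipy.optimize import least_squares
C={n:viewer.capture(n) for n in("side","top")}
s=lambda u,v:(130+u/2.5,90+v/2.5); t=lambda u,v:(100+u/2.6,80+v/2.6)
O=[("top",t(561,137),(.1,.15,.181)),("top",t(515,395),(.1,-.15,.181)),("top",t(325,356),(-.118,-.15,.181)),("top",t(376,103),(-.118,.15,.181)),
("side",s(335,366),(.1,.15,.181)),("side",s(143,230),(.1,-.15,.181)),("side",s(260,124),(-.118,-.15,.181)),("side",s(445,243),(-.118,.15,.181)),
("side",s(332,434),(.1,.15,0)),("side",s(153,302),(.1,-.15,0))]
f=lambda p:np.concatenate([(proj(C[n],W(p,P))[0]-uv) for n,uv,P in O])
q=least_squares(f,[.64,.0,-1.7],loss="soft_l1");p=q.x
print(p,np.degrees(p[2]),np.round(q.fun.reshape(-1,2) if q.fun.size==20 else q.fun,1)); np.save("p.npy",p)
for k,P in dict(pin=(-.115,0,.092),grip=(-.121,0,.05),rimL=(-.118,.1,.121),rimR=(-.118,-.1,.121),hinge=(.1,0,.121)).items():
  print(k,W(p,P)[0].round(3),[proj(C[n],W(p,P))[0].round() for n in C])
E
```

```text
[ 0.59753488 -0.00843589 -1.78278538] -102.14607832671942 [[ 0.6 -2.1]
 [ 0.  -0.1]
 [-1.6  0.7]
 [-1.3 -2.8]
 [-0.5  1.2]
 [-2.3 -1.6]
 [-1.3 -2.8]
 [ 1.8 -0.4]
 [-0.6  1.5]
 [ 0.1  0.7]]
pin [0.622 0.104 0.092] [array([268., 178.]), array([236., 171.])]
grip [0.623 0.11  0.05 ] [array([269., 184.]), array([235., 172.])]
rimL [0.72  0.086 0.121] [array([295., 189.]), array([241., 138.])]
rimR [0.525 0.128 0.121] [array([245., 156.]), array([229., 201.])]
hinge [ 0.576 -0.106  0.121] [array([224., 218.]), array([305., 183.])]
```

```bash
cat >> h.py <<'E'
p=np.load("p.npy")
def goal(x,y,z,th,off=None):  # case-frame m, lean deg -> world TCP pos, R ; off: tool z of the point placed
    if off is None: off=r.grip_point_offset
    c,s=np.cos(p[2]),np.sin(p[2]);X=np.array([c,s,0]);Y=np.array([-s,c,0]);Z=np.array([0,0,1.]);t=np.radians(th)
    R=np.c_[np.cos(t)*X+np.sin(t)*Z,-Y,np.sin(t)*X-np.cos(t)*Z]
    return W(p,(x,y,z))[0]-R[:,2]*off,R
def cur():
    s=r.get_state();return s["tcp_pos"],Ro.from_euler("xyz",s["eef_rot"],degrees=True).as_matrix(),s
def steps(G):
    t0,R0,s=cur()
    for t,R in G: print((R0.T@(t-t0)*100).round(2).tolist(),Ro.from_matrix(R0.T@R).as_rotvec().round(3).tolist(),t.round(3))
    print("now case:",((t0-[p[0],p[1],0])@np.c_[goal(0,0,0,0)[1][:,0],-goal(0,0,0,0)[1][:,1],[0,0,1]]).round(4),s["joints"].round(1),s["time_s"],s["contact_force"].round(1))
E
python3 -c "
from h import *
print(r.grip_point_offset)
steps([goal(-.24,0,.20,40),goal(-.128,0,.05,40)])"
```

```text
-0.0188
[52.91, 24.76, 2.04] [-0.496, 0.574, 1.362] [0.645 0.214 0.186]
[54.55, 35.84, 17.04] [-0.496, 0.574, 1.362] [0.622 0.105 0.036]
now case: [-0.5502 -0.4872  0.206 ] [ 85.9  20.5   0.7  -0.  -70.1 -16.5] 1.4 [-0.1 -0.1 -0.2]
```

Call:
move_arm --targets '[[[53,24.8,2],[-0.496,0.574,1.362]],[[53,24.8,2],[-0.496,0.574,1.362]],[[53,24.8,2],[-0.496,0.574,1.362]],[[53,24.8,2],[-0.496,0.574,1.362]],[[53,24.8,2],[-0.496,0.574,1.362]]]' --jaw 5.5 --squeeze 30

```text
time_s: 2.02
tcp_pos: [0.4565, 0.4077, 0.1957]
eef_rot: [172.2, -24.4, -66.9]
contact_force: [0.7, 0.9, 0.3]
gripper_width: 0.0555
gripper_force: 0.0
```

```bash
python3 -c "
from h import *
steps([goal(-.24,0,.20,40),goal(-.128,0,.05,40)])"
```

```text
[22.54, -11.24, 9.88] [-0.196, 0.227, 0.538] [0.645 0.214 0.186]
[24.69, -7.2, 28.03] [-0.196, 0.227, 0.538] [0.622 0.105 0.036]
now case: [-0.3771 -0.2255  0.1957] [ 67.6  27.1  -0.1  11.4 -85.8 -49.3] 2.025 [0.7 0.9 0.3]
```

Call:
move_arm --targets '[[[22.5,-11.2,9.9],[-0.196,0.227,0.538]],[[22.5,-11.2,9.9],[-0.196,0.227,0.538]],[[22.5,-11.2,9.9],[-0.196,0.227,0.538]],[[22.5,-11.2,9.9],[-0.196,0.227,0.538]],[[22.5,-11.2,9.9],[-0.196,0.227,0.538]]]'

```text
time_s: 2.65
tcp_pos: [0.6465, 0.2128, 0.1822]
eef_rot: [179.7, -40.0, -102.0]
contact_force: [0.3, 0.8, -0.3]
gripper_width: 0.055
gripper_force: 0.0
```

```bash
python3 - <<'E'
from h import *
steps([goal(-.24,0,.20,40),goal(-.16,0,.09,40),goal(-.128,0,.05,40)])
C={n:viewer.capture(n) for n in("side","top")}
a=C["side"]["image"][90:290,180:380];b=C["top"]["image"][90:290,150:350]
cv2.imwrite("pics/1.png",np.hstack([cv2.resize(i,(400,400),interpolation=2) for i in(a,b)]))
for l in("lever_pin","lever_grip"):
  for n in C: print(l,n,[(np.round(k["location"]),round(k["score"],2)) for k in pinpoint(l,n)[:2]])
E
```

```text
[0.12, 0.13, -0.35] [0.003, -0.001, 0.002] [0.645 0.214 0.186]
[-0.84, 0.09, 13.22] [0.003, -0.001, 0.002] [0.629 0.136 0.076]
[-0.96, 0.08, 18.34] [0.003, -0.001, 0.002] [0.622 0.105 0.036]
now case: [-0.2266  0.0013  0.1822] [ 45.8  39.9  10.2  19.9 -95.5 -62.3] 2.65 [ 0.3  0.8 -0.3]
lever_pin side []
lever_pin top [(array([171., 236.]), 0.6), (array([122., 259.]), 0.4)]
lever_grip side []
lever_grip top [(array([173., 231.]), 0.46)]
```

View pics/1.png

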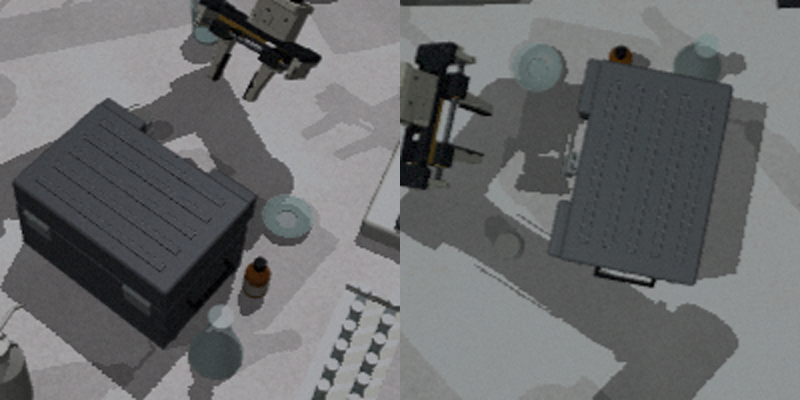

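The gripper stands in front of the latch and lines up with it in the top view, and the network's pin at (171,236) matches the fit. I'll move in.

Call:
move_arm --targets '[[[-0.3,0.1,5],[0,0,0]],[[-0.7,0.1,10],[0,0,0]],[[-0.9,0.1,13.2],[0,0,0]],[[-0.9,0.1,13.2],[0,0,0]]]'

```text
time_s: 3.45
tcp_pos: [0.6258, 0.14, 0.0762]
eef_rot: [179.7, -40.0, -101.7]
contact_force: [0.4, -0.3, 0.2]
gripper_width: 0.0552
gripper_force: 0.0
```

```bash
python3 - <<'E'
from h import *
steps([goal(-.16,0,.09,40),goal(-.128,0,.05,40)])
C={n:viewer.capture(n) for n in("side","top")}
a=C["side"]["image"][110:210,220:320];b=C["top"]["image"][120:220,180:280]
cv2.imwrite("pics/2.png",np.hstack([cv2.resize(i,(400,400),interpolation=2) for i in(a,b)]))
E
```

```text
[0.21, -0.36, 0.25] [0.0, -0.001, 0.007] [0.629 0.136 0.076]
[0.09, -0.36, 5.37] [0.0, -0.001, 0.007] [0.622 0.105 0.036]
now case: [-0.1511 -0.0036  0.0762] [ 43.   39.9  -5.3  21.9 -80.1 -65.5] 3.45 [ 0.4 -0.3  0.2]
```

View pics/2.png

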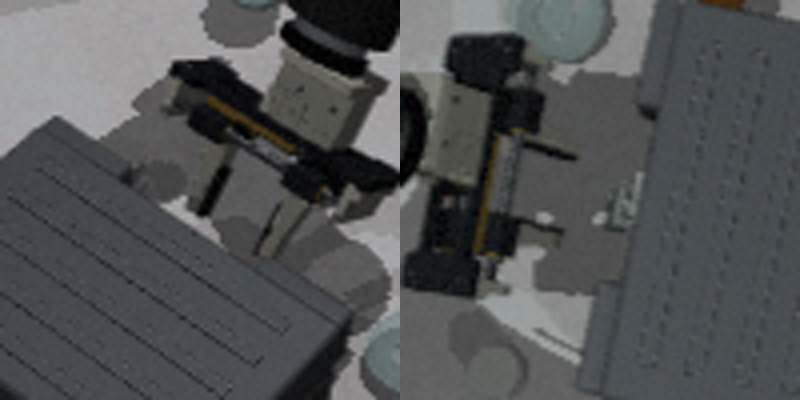

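The fingers straddle the latch line: tips at (575,157) and (562,235), lever at (625,203). I'll advance and close.

Call:
move_arm --targets '[[[0.1,-0.3,2.7],[0,0,0]],[[0.1,-0.3,5.3],[0,0,0]],[[0.1,-0.3,5.3],[0,0,0]]]'

```text
time_s: 3.92
tcp_pos: [0.6231, 0.1062, 0.0374]
eef_rot: [179.8, -39.9, -101.8]
contact_force: [0.2, 0.9, 0.3]
gripper_width: 0.0549
gripper_force: 0.0
```

Call:
move_arm --targets '[[[0,0,0],[0,0,0]],[[0,0,0],[0,0,0]],[[0,0,0],[0,0,0]],[[0,0,0],[0,0,0]]]' --jaw 2.5 --squeeze 30

```text
time_s: 4.42
tcp_pos: [0.6214, 0.1072, 0.0376]
eef_rot: [179.7, -39.9, -101.8]
contact_force: [-12.1, 8.8, 5.2]
gripper_width: 0.029
gripper_force: 30.0
```

```bash
python3 - <<'E'
from h import *
# grasp point now in case frame, then arc about pin
off=r.grip_point_offset;t,R,s=cur();g=t+R[:,2]*off
M=goal(0,0,0,0)[1];gc=(g-[p[0],p[1],0])@np.c_[M[:,0],-M[:,1],[0,0,1]];print("g",gc.round(4),s["gripper_width"])
d=gc-[-.115,0,.092];L=np.hypot(d[0],d[2]);a=np.arctan2(-d[0],-d[2]);print(L,np.degrees(a))
for dd in (.2,.4,.7,1,1.3,1.6,1.9,2.1,2.3): 
    b=a+dd;dc=np.array([-L*(np.sin(b)-np.sin(a)),0,-L*(np.cos(b)-np.cos(a))])
    w=W([0,0,p[2]],dc)[0];print(dd,(R.T@w*100).round(2).tolist())
E
```

```text
g [-0.1301 -0.001   0.052 ] 0.0290362478594095
0.04276179512665827 20.704540832995292
0.2 [-0.34, -0.0, -0.78]
0.4 [-0.52, -0.0, -1.62]
0.7 [-0.48, -0.0, -2.89]
1 [-0.05, 0.0, -4.1]
1.3 [0.71, 0.01, -5.13]
1.6 [1.74, 0.01, -5.88]
1.9 [2.94, 0.02, -6.3]
2.1 [3.79, 0.02, -6.38]
2.3 [4.64, 0.03, -6.28]
```

Call:
move_arm --targets '[[[0,0.2,0],[0,0,0]],[[0,0.2,0],[0,0,0]]]'

```text
time_s: 4.68
tcp_pos: [0.621, 0.1075, 0.0377]
eef_rot: [179.9, -39.9, -101.8]
contact_force: [-5.5, 6.4, 4.0]
gripper_width: 0.0283
gripper_force: 30.0
```

```bash
python3 - <<'E'
from h import *
C={n:viewer.capture(n) for n in("side","top")}
a=C["side"]["image"][110:210,220:320];b=C["top"]["image"][130:210,190:270]
cv2.imwrite("pics/3.png",np.hstack([cv2.resize(i,(400,400),interpolation=2) for i in(a,b)]))
print(r.get_state())
E
```

```text
{'time_s': 4.775, 'joints': array([ 41.25214889,  40.56539775, -10.42332997,  23.47921805,
       -74.13900505, -66.78507566]), 'qd': array([-0.11398499, -0.02050991, -0.00392765, -0.02453157, -0.09262764,
        0.05125196]), 'joint_torque': array([-3.87514159e+00, -7.19726658e+01,  1.98969984e+01,  6.56727165e+00,
       -1.35542359e+00,  3.96362040e-02]), 'tcp_pos': array([0.62100247, 0.10743969, 0.03763664]), 'eef_rot': array([ 179.85517484,  -39.84857825, -101.78711896]), 'contact_force': array([-5.44861913,  6.07832635,  3.97585354]), 'moment': array([ 2.92546661,  1.22617318, -1.64596339]), 'gripper_force': 30.020046830177307, 'gripper_width': 0.028255576352817315}
```

View pics/3.png

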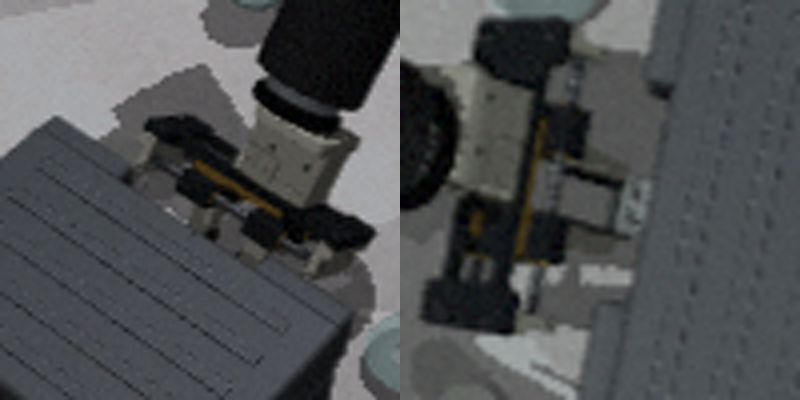

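The fingers hold the lever on both sides; the pads meet it at about (625,205) in the right half. Now I'll pull along the arc.

Call:
move_arm --targets '[[[-0.2,0,-0.4],[0,0,0]],[[-0.34,0,-0.8],[0,0,0]],[[-0.45,0,-1.2],[0,0,0]],[[-0.52,0,-1.6],[0,0,0]],[[-0.52,0,-1.6],[0,0,0]]]' --squeeze 40

```text
time_s: 5.4
tcp_pos: [0.6246, 0.1206, 0.0463]
eef_rot: [179.9, -39.9, -101.8]
contact_force: [0.6, -0.0, 0.9]
gripper_width: 0.0246
gripper_force: 0.0
```

```bash
cat > arc.py <<'E'
from h import *
off=r.grip_point_offset;t,R,s=cur();g=t+R[:,2]*off
M=goal(0,0,0,0)[1];gc=(g-[p[0],p[1],0])@np.c_[M[:,0],-M[:,1],[0,0,1]];print("g",gc.round(4),s["gripper_width"],s["contact_force"].round(1),(s["contact_force"]@np.c_[M[:,0],-M[:,1],[0,0,1]]).round(1))
d=gc-[-.115,0,.092];print(np.hypot(d[0],d[2])*1000,"alpha",np.arctan2(-d[0],-d[2])-np.radians(20.7))
E
python3 arc.py
```

```text
g [-0.1439 -0.0007  0.0607] 0.02457835841297465 [ 0.6 -0.   0.9] [-0.1  0.6  0.9]
42.54729009592522 alpha 0.3839865163879704
```

The fingers slipped off the front edge of the lever, because the grip was too far out. I'll reopen and go deeper, feeling for contact.

Call:
move_arm --targets '[[[0,0,0],[0,0,0]],[[0,0,0],[0,0,0]],[[0,0,0],[0,0,0]]]' --jaw 5.5

```text
time_s: 5.78
tcp_pos: [0.6242, 0.1201, 0.046]
eef_rot: [179.8, -39.9, -101.8]
contact_force: [-0.7, 0.2, -0.3]
gripper_width: 0.0498
gripper_force: 0.0
```

```bash
python3 - <<'E'
from h import *
C={n:viewer.capture(n) for n in("side","top")}
for l in("lever_pin","lever_grip"):
  for n in C: print(l,n,[(np.round(k["location"],1),round(k["score"],2)) for k in pinpoint(l,n)[:2]])
steps([goal(-.128,-.001,.052,40),goal(-.122,-.001,.052,40),goal(-.119,-.001,.05,40)])
E
```

```text
lever_pin side []
lever_pin top [(array([169.4, 238. ]), 0.48)]
lever_grip side [(array([274.1, 109.8]), 0.47)]
lever_grip top [(array([173.9, 231.5]), 0.49), (array([210.6, 204.8]), 0.41)]
[0.65, 0.01, 1.64] [-0.001, 0.002, 0.005] [0.621 0.105 0.038]
[1.11, 0.01, 2.03] [-0.001, 0.002, 0.005] [0.62  0.099 0.038]
[1.21, 0.01, 2.37] [-0.001, 0.002, 0.005] [0.619 0.096 0.036]
now case: [-0.1314 -0.001   0.046 ] [ 41.9  40.7  -8.5  22.9 -75.9 -66.5] 6.075 [-0.8 -0.3  0.2]
```

Call:
move_arm --targets '[[[0.6,0,1.6],[0,0,0]],[[0.8,0,1.8],[0,0,0]],[[1.1,0,2.0],[0,0,0]],[[1.1,0,2.0],[0,0,0]]]'

```text
time_s: 6.58
tcp_pos: [0.6199, 0.0992, 0.038]
eef_rot: [179.9, -39.9, -101.8]
contact_force: [-0.8, 0.3, -0.2]
gripper_width: 0.0546
gripper_force: 0.0
```

```bash
python3 arc.py; python3 -c "
from h import *
steps([goal(-.122,-.001,.052,40),goal(-.119,-.001,.05,40)])"
```

```text
g [-0.122  -0.0008  0.0524] 0.05455845234109057 [-0.8  0.3 -0.2] [-0.1 -0.8 -0.2]
40.24168058167817 alpha -0.18542926823526384
[-0.02, 0.02, 0.03] [-0.001, 0.002, 0.004] [0.62  0.099 0.038]
[0.08, 0.03, 0.38] [-0.001, 0.002, 0.004] [0.619 0.096 0.036]
now case: [-0.11   -0.0008  0.038 ] [ 40.8  40.2 -11.2  23.8 -73.6 -66.7] 6.575 [-0.8  0.3 -0.2]
```

No contact yet. I'll go a bit deeper, then close.

Call:
move_arm --targets '[[[0.1,0,0.2],[0,0,0]],[[0.2,0,0.3],[0,0,0]],[[0.2,0,0.3],[0,0,0]]]'

```text
time_s: 6.95
tcp_pos: [0.6191, 0.096, 0.0367]
eef_rot: [179.8, -39.9, -101.8]
contact_force: [-0.6, -0.7, 0.1]
gripper_width: 0.0551
gripper_force: 0.0
```

Call:
move_arm --targets '[[[0,0,0],[0,0,0]],[[0,0,0],[0,0,0]],[[0,0,0],[0,0,0]],[[0,0,0],[0,0,0]]]' --jaw 2.5 --squeeze 25

```text
time_s: 7.45
tcp_pos: [0.6186, 0.0962, 0.0367]
eef_rot: [179.8, -39.9, -101.8]
contact_force: [-3.2, 3.0, 0.6]
gripper_width: 0.0337
gripper_force: 25.0
```

```bash
python3 arc.py
```

```text
g [-0.1188 -0.0014  0.0511] 0.03370167266339862 [-3.2  3.   0.6] [-2.3 -3.7  0.6]
41.101855493136775 alpha -0.2688506523332917
```

```bash
python3 -c "
import numpy as np
a=np.radians(7);L=4.15;c,s=np.cos(.698),np.sin(.698)
for d in (.1,.2,.3,.4,.55,.7,.9,1.1,1.3,1.5,1.7,1.9,2.1,2.2,2.3,2.35):
  b=a+d;x=-L*(np.sin(b)-np.sin(a));z=-L*(np.cos(b)-np.cos(a));print(d,round(c*x+s*z,2),round(s*x-c*z,2))
"
```

```text
0.1 -0.27 -0.32
0.2 -0.5 -0.66
0.3 -0.7 -1.02
0.4 -0.86 -1.41
0.55 -1.03 -2.0
0.7 -1.11 -2.62
0.9 -1.07 -3.45
1.1 -0.86 -4.25
1.3 -0.5 -5.0
1.5 -0.0 -5.66
1.7 0.62 -6.2
1.9 1.34 -6.62
2.1 2.12 -6.88
2.2 2.53 -6.95
2.3 2.95 -6.98
2.35 3.15 -6.98
```

Call:
move_arm --targets '[[[-0.3,0,-0.3],[0,0,0]],[[-0.52,0,-0.62],[0,0,0]],[[-0.52,0,-0.62],[0,0,0]]]' --squeeze 45

```text
time_s: 7.82
tcp_pos: [0.6194, 0.1007, 0.0379]
eef_rot: [179.7, -40.2, -101.8]
contact_force: [-0.4, -11.3, -1.7]
gripper_width: 0.0337
gripper_force: 45.0
```

```bash
python3 arc.py
```

```text
g [-0.1234 -0.0016  0.0523] 0.033651379646142655 [ -0.4 -11.3  -1.7] [11.1  2.  -1.7]
40.59125469023588 alpha -0.15341844795425919
```

Call:
move_arm --targets '[[[-0.18,0,-0.4],[0,0,0]],[[-0.34,0,-0.8],[0,0,0]],[[-0.5,0,-1.4],[0,0,0]],[[-0.5,0,-1.4],[0,0,0]]]'

```text
time_s: 8.32
tcp_pos: [0.6225, 0.1143, 0.0457]
eef_rot: [179.7, -40.1, -101.8]
contact_force: [-1.6, -6.6, 0.5]
gripper_width: 0.0336
gripper_force: 45.0
```

```bash
python3 arc.py
```

```text
g [-0.1373 -0.0014  0.0601] 0.033595250275087245 [-1.6 -6.6  0.5] [ 6.8 -0.1  0.5]
38.931459142593795 alpha 0.2500038942584653
```

Call:
move_arm --targets '[[[-0.1,0,-0.6],[0,0,0]],[[-0.05,0,-1.4],[0,0,0]],[[0.16,0,-2.2],[0,0,0]],[[0.5,0,-3.0],[0,0,0]],[[0.5,0,-3.0],[0,0,0]]]' --squeeze 35

```text
time_s: 8.95
tcp_pos: [0.626, 0.1294, 0.072]
eef_rot: [179.7, -40.1, -101.8]
contact_force: [1.1, -7.5, -2.0]
gripper_width: 0.0335
gripper_force: 35.0
```

```bash
python3 arc.py
```

```text
g [-0.1529 -0.0012  0.0864] 0.03353523894959058 [ 1.1 -7.5 -2. ] [ 7.1  2.7 -2. ]
38.29806143105072 alpha 1.0615625370032669
```

Call:
move_arm --targets '[[[0.6,0,-0.55],[0,0,0]],[[1.2,0,-1.1],[0,0,0]],[[1.95,0,-1.5],[0,0,0]],[[2.7,0,-1.75],[0,0,0]],[[2.7,0,-1.75],[0,0,0]]]'

```text
time_s: 9.57
tcp_pos: [0.6246, 0.1221, 0.103]
eef_rot: [179.8, -39.9, -101.8]
contact_force: [-0.6, -1.3, -6.0]
gripper_width: 0.0329
gripper_force: 35.0
```

```bash
python3 arc.py
```

```text
g [-0.1453 -0.0011  0.1174] 0.03292195766103881 [-0.6 -1.3 -6. ] [ 1.4 -0.3 -6. ]
39.58296303383141 alpha 1.907054949320312
```

Call:
move_arm --targets '[[[0.5,0,-0.05],[0,0,0]],[[1.0,0,0.0],[0,0,0]],[[1.0,0,0.0],[0,0,0]]]'

```text
time_s: 9.95
tcp_pos: [0.6235, 0.116, 0.11]
eef_rot: [179.9, -39.8, -101.8]
contact_force: [-3.4, 5.0, -2.5]
gripper_width: 0.0328
gripper_force: 35.0
```

```bash
python3 arc.py;  python3 - <<'E'
from h import *
C={n:viewer.capture(n) for n in("side","top")}
a=C["side"]["image"][110:210,220:320];b=C["top"]["image"][130:210,190:270]
cv2.imwrite("pics/4.png",np.hstack([cv2.resize(i,(400,400),interpolation=2) for i in(a,b)]))
E
```

```text
g [-0.1392 -0.0009  0.1244] 0.03277209257197687 [-3.4  5.  -2.5] [-4.2 -4.4 -2.5]
40.437827979189166 alpha 2.1394457712448096
```

View pics/4.png

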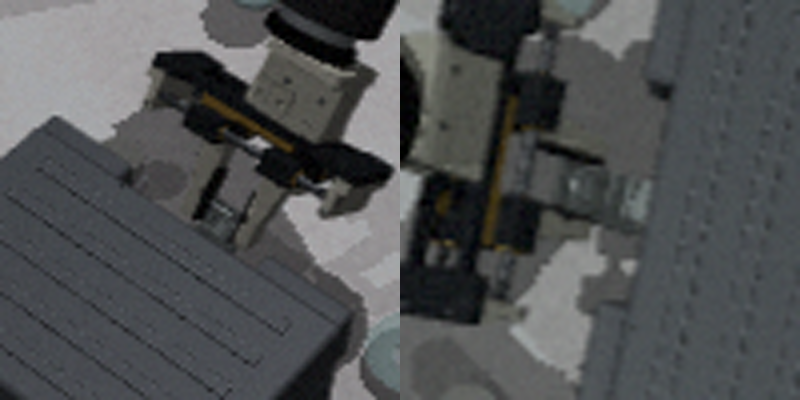

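The lever is up, standing out between the fingers at about (590,190), roughly at its stop. I'll release and back off along the tool axis.

Call:
move_arm --targets '[[[0,0,0],[0,0,0]],[[0,0,0],[0,0,0]],[[0,0,0],[0,0,0]],[[0,0,0],[0,0,0]]]' --jaw 5.5

```text
time_s: 10.55
tcp_pos: [0.6234, 0.1145, 0.1093]
eef_rot: [179.9, -39.9, -101.8]
contact_force: [-0.5, -1.2, 0.3]
gripper_width: 0.0545
gripper_force: 0.0
```

Call:
move_arm --targets '[[[0,0,-3],[0,0,0]],[[0,0,-7],[0,0,0]],[[0,0,-11],[0,0,0]],[[0,0,-11],[0,0,0]]]'

```text
time_s: 11.05
tcp_pos: [0.6393, 0.1858, 0.1957]
eef_rot: [-179.9, -39.7, -101.9]
contact_force: [0.2, -1.0, -0.4]
gripper_width: 0.0546
gripper_force: 0.0
```

```bash
python3 arc.py;  python3 - <<'E'
from h import *
C={n:viewer.capture(n) for n in("side","top")}
a=C["side"]["image"][110:210,220:320];b=C["top"]["image"][120:220,180:280]
cv2.imwrite("pics/5.png",np.hstack([cv2.resize(i,(400,400),interpolation=2) for i in(a,b)]))
for l in("lever_pin","lever_grip"):
  for n in C: print(l,n,[(np.round(k["location"],1),round(k["score"],2)) for k in pinpoint(l,n)[:2]])
print(proj(C["top"],W(p,[(-.142,0,.124),(-.115,0,.092)])))
E
```

```text
g [-2.107e-01 -1.000e-04  2.101e-01] 0.05461145511488291 [ 0.2 -1.  -0.4] [ 0.9  0.4 -0.4]
152.05804689393824 alpha 2.0992697556971547
lever_pin side [(array([176.9, 267.3]), 0.45), (array([164.6, 274.7]), 0.35)]
lever_pin top [(array([173.8, 238.8]), 0.69)]
lever_grip side [(array([167.2, 274.1]), 0.66)]
lever_grip top [(array([170.6, 222.3]), 0.69)]
[[227.037362   167.85271387]
 [236.31113068 170.82413553]]
```

View pics/5.png

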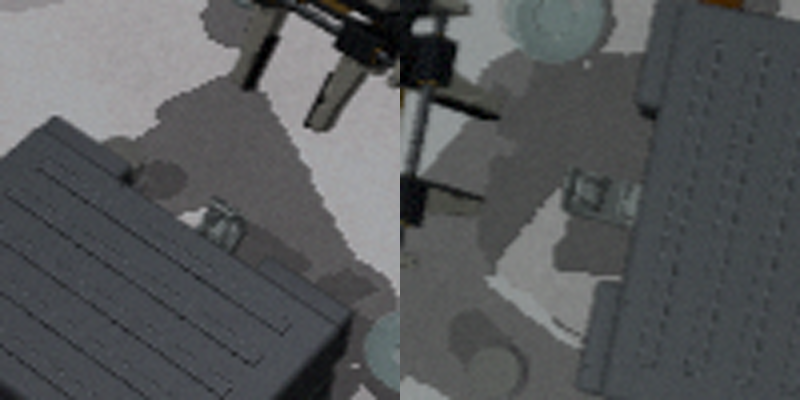

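The lever is up and stays there (lip at (575,190), right half) and the bail is off. Next is the lid: shut fingers under the right-hand rim at y = −123 mm. I'll plan the path.

```bash
cat > lid.py <<'E'
from h import *
import sys
TH=40;t=np.radians(TH);S=.012;DX=.002;Y0=-.123
def tcp(phi,s=S):
    if phi<np.radians(90-TH): c=.218*np.array([-np.cos(phi),np.sin(phi)])+s*np.array([np.sin(t),-np.cos(t)])
    else: c=(.218-s)*np.array([-np.cos(phi),np.sin(phi)])
    c=c-.0095*np.array([np.cos(t),np.sin(t)])
    return goal(.1+DX+c[0],Y0,.121+c[1],TH,0)
if __name__=="__main__":
    P=[float(a) for a in sys.argv[1:]]
    steps([tcp(a) for a in P])
E
python3 - <<'E'
from lid import *
a=tcp(0); print(a)
d=np.array(a[0]); X=goal(0,0,0,0)[1][:,0]
steps([goal(-.21,Y0,.20,40,0),goal(-.155,Y0,.10,40,0),(d-[0,0,.008],a[1]),a])
E
```

```text
(array([0.50160354, 0.1304209 , 0.10570098]), array([[-0.16117946, -0.97761434, -0.13524563],
       [-0.74889603,  0.21040485, -0.62839839],
       [ 0.64278761, -0.        , -0.76604444]]))
[-0.72, 12.18, -1.49] [-0.0, 0.0, 0.005] [0.521 0.223 0.2  ]
[-2.93, 12.17, 9.7] [-0.0, 0.0, 0.005] [0.51  0.169 0.1  ]
[-0.05, 12.18, 12.41] [-0.0, 0.0, 0.005] [0.502 0.13  0.098]
[0.46, 12.18, 11.8] [-0.0, 0.0, 0.005] [0.502 0.13  0.106]
now case: [-0.1954 -0.0012  0.1928] [ 44.8  37.2   6.3  20.6 -94.  -61.7] 11.35 [ 0.6 -0.3  0.1]
```

Call:
move_arm --targets '[[[-0.7,4,-1.5],[0,0,0]],[[-0.7,8.2,-1.5],[0,0,0]],[[-0.7,12.2,-1.5],[0,0,0.005]],[[-1.8,12.2,4],[0,0,0.005]],[[-2.9,12.2,9.7],[0,0,0.005]]]' --jaw 0 --squeeze 20

```text
time_s: 11.98
tcp_pos: [0.5097, 0.1695, 0.0998]
eef_rot: [-179.9, -39.8, -102.1]
contact_force: [0.7, 1.3, -0.5]
gripper_width: 0.0107
gripper_force: 0.0
```

Call:
move_arm --targets '[[[0,0,0],[0,0,0]],[[1.5,0,1.3],[0,0,0]],[[2.9,0,2.7],[0,0,0]],[[2.9,0,2.7],[0,0,0]]]'

```text
time_s: 12.48
tcp_pos: [0.5019, 0.1303, 0.0994]
eef_rot: [-179.9, -39.9, -102.2]
contact_force: [0.4, 0.4, -0.4]
gripper_width: 0.0005
gripper_force: 0.0
```

```bash
python3 lid.py 0 .05 .1 .15 .2; python3 - <<'E'
from h import *
C={n:viewer.capture(n) for n in("side","top")}
a=C["side"]["image"][90:190,190:290];b=C["top"]["image"][140:240,170:270]
cv2.imwrite("pics/6.png",np.hstack([cv2.resize(i,(400,400),interpolation=2) for i in(a,b)]))
print(r.get_state()["gripper_width"])
E
```

```text
[0.4, 0.03, -0.49] [-0.001, 0.002, -0.001] [0.502 0.13  0.106]
[1.12, 0.03, -1.31] [-0.001, 0.002, -0.001] [0.502 0.13  0.117]
[1.88, 0.03, -2.09] [-0.001, 0.002, -0.001] [0.501 0.129 0.127]
[2.68, 0.02, -2.83] [-0.001, 0.002, -0.001] [0.501 0.128 0.138]
[3.52, 0.02, -3.53] [-0.001, 0.002, -0.001] [0.501 0.126 0.149]
now case: [-0.1155 -0.1227  0.0994] [ 50.1  30.1 -19.3  17.8 -77.6 -72.1] 12.475 [ 0.4  0.4 -0.4]
0.0006691134054543485
```

View pics/6.png

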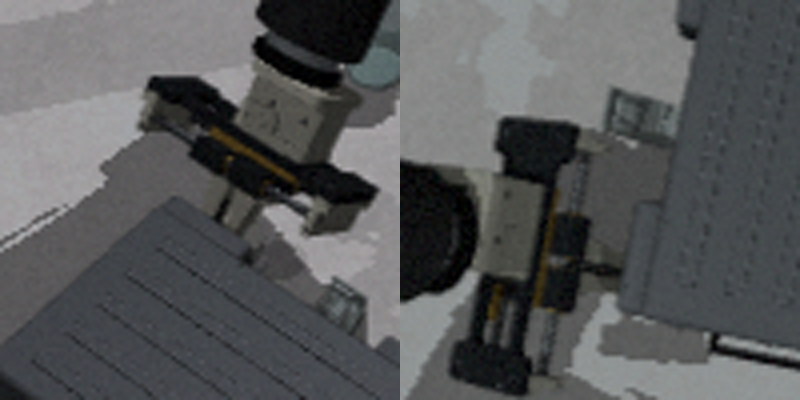

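The shut fingers reach under the right-hand bulge at (615,270), and the lever at (640,115) is clear. I'll start lifting slowly.

Call:
move_arm --targets '[[[0.4,0,-0.5],[0,0,0]],[[0.75,0,-0.9],[0,0,0]],[[1.1,0,-1.3],[0,0,0]],[[1.5,0,-1.7],[0,0,0]],[[1.9,0,-2.1],[0,0,0]]]'

```text
time_s: 13.2
tcp_pos: [0.5015, 0.13, 0.1273]
eef_rot: [-179.9, -39.9, -102.2]
contact_force: [0.5, 0.5, -0.1]
gripper_width: 0.0004
gripper_force: 0.0
```

```bash
python3 lid.py .1 .15 .2 .25 .3 .35 .4
```

```text
[0.06, 0.0, 0.03] [-0.001, 0.002, -0.0] [0.501 0.129 0.127]
[0.86, -0.0, -0.71] [-0.001, 0.002, -0.0] [0.501 0.128 0.138]
[1.69, -0.0, -1.41] [-0.001, 0.002, -0.0] [0.501 0.126 0.149]
[2.56, -0.0, -2.07] [-0.001, 0.002, -0.0] [0.5   0.124 0.16 ]
[3.46, -0.0, -2.69] [-0.001, 0.002, -0.0] [0.5   0.121 0.17 ]
[4.39, -0.0, -3.26] [-0.001, 0.002, -0.0] [0.499 0.118 0.18 ]
[5.35, -0.01, -3.78] [-0.001, 0.002, -0.0] [0.498 0.114 0.191]
now case: [-0.1152 -0.123   0.1273] [ 50.2  28.3 -18.1  17.6 -80.6 -71.1] 13.2 [ 0.5  0.5 -0.1]
```

```bash
python3 - <<'E'
from h import *
C={n:viewer.capture(n) for n in("side","top")}
a=C["side"]["image"][90:190,190:290];b=C["top"]["image"][160:240,190:270]
cv2.imwrite("pics/7.png",np.hstack([cv2.resize(i,(400,400),interpolation=2) for i in(a,b)]))
t,R,s=cur();print({n:proj(C[n],[t,W(p,(-.118,-.123,.121))[0],W(p,(-.118,-.123,.181))[0]]).round(1).tolist() for n in C})
E
```

```text
{'side': [[239.0, 152.1], [239.5, 152.8], [239.1, 141.0]], 'top': [[227.8, 208.9], [227.1, 208.8], [225.3, 208.4]]}
```

View pics/7.png

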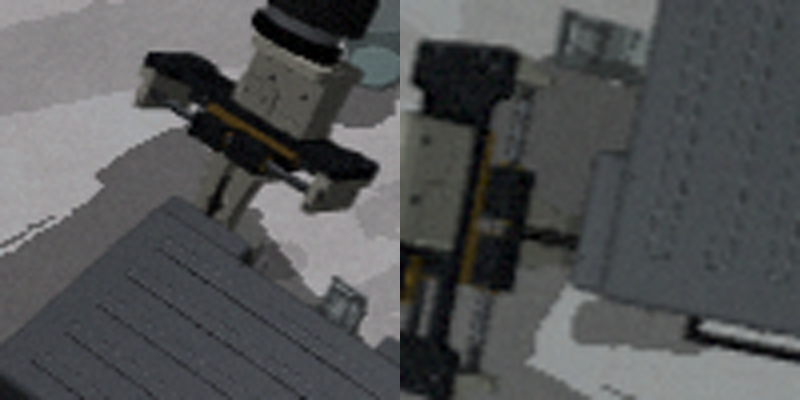

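The fingertips rose just in front of the bulge without touching it, since the case sits a few mm deeper than fitted. I'll go down and in further, feeling for the front face.

Call:
move_arm --targets '[[[-1.0,0,1.2],[0,0,0]],[[-2.0,0,2.4],[0,0,0]],[[-1.6,0,2.7],[0,0,0]],[[-1.25,0,3.0],[0,0,0]],[[-1.25,0,3.0],[0,0,0]]]'

```text
time_s: 13.92
tcp_pos: [0.5009, 0.1243, 0.0946]
eef_rot: [-179.8, -39.5, -102.1]
contact_force: [-1.6, 13.3, -2.4]
gripper_width: 0.0004
gripper_force: 6.2
```

Call:
move_arm --targets '[[[0.2,0,0.15],[0,0,0]],[[0.4,0,0.3],[0,0,0]],[[0.4,0,0.3],[0,0,0]]]'

```text
time_s: 14.3
tcp_pos: [0.5018, 0.1231, 0.0946]
eef_rot: [-179.6, -39.1, -102.1]
contact_force: [-1.8, 25.9, -2.1]
gripper_width: 0.0005
gripper_force: 10.7
```

```bash
python3 lid.py 0
```

```text
[0.15, 0.16, -1.31] [-0.008, 0.017, 0.0] [0.502 0.13  0.106]
now case: [-0.1085 -0.1213  0.0946] [ 49.7  29.5 -20.8  18.3 -75.8 -72. ] 14.3 [-1.8 25.9 -2.1]
```

```bash
python3 - <<'E'
from h import *
C={n:viewer.capture(n) for n in("side","top")}
now=cv2.resize(C["side"]["image"][90:190,190:290],(400,400),interpolation=2)
a=cv2.imread("pics/6.png")[:,:400];b=cv2.imread("pics/7.png")[:,:400]
g=lambda i:np.float32(cv2.cvtColor(i,6))
for nm,u,v in(("6-7",a,b),("6-now",a,now)):
  for y0,y1,x0,x1 in((230,330,130,230),(280,390,230,330),(300,400,30,130)):
    print(nm,cv2.phaseCorrelate(g(u)[y0:y1,x0:x1].copy(),g(v)[y0:y1,x0:x1].copy(),cv2.createHanningWindow((x1-x0,y1-y0),cv2.CV_32F)))
t,R,s=cur()
pts=[W(p,(-.118,y,.181))[0] for y in(-.07,-.15)]
print(proj(C["top"],pts))
cv2.imwrite("pics/8.png",np.hstack([now,cv2.resize(C["top"]["image"][170:230,200:260],(400,400),interpolation=2)]))
E
```

```text
6-7 ((-0.12967772146501488, -0.0033222846319205246), 0.8181940578460694)
6-7 ((0.12355122578554756, -0.04081514457633517), 0.639482262134552)
6-7 ((-0.07645178796020247, -0.07206949966165155), 0.8249957942008972)
6-now ((-0.0651508297229384, -0.0027052918915231317), 0.4974843780517578)
6-now ((0.07113959005737769, -0.0615595588505542), 0.487875892162323)
6-now ((-0.260906518504072, -0.31583298136233395), 0.30347541065216066)
[[228.81572664 190.35824548]
 [223.44709929 217.6659485 ]]
```

View pics/8.png

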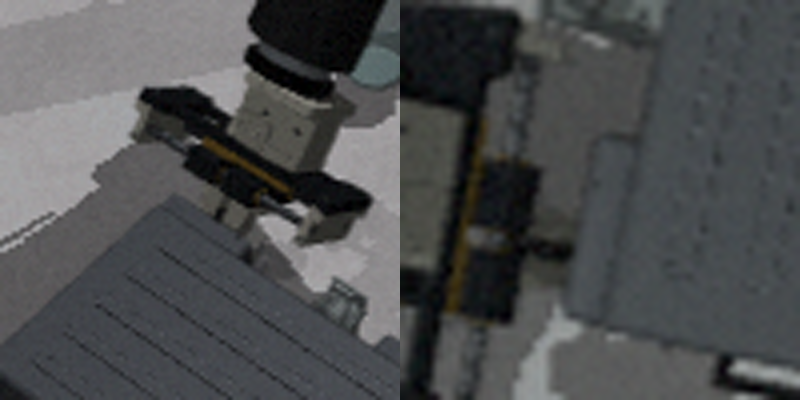

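Picture 8 shows that the lid has not moved and the lever is still up at (600,15). The horizontal force means the fingertip is resting on the case front below the overhang. I'll ease off and raise from this deeper position.

Call:
move_arm --targets '[[[-0.5,0,-0.4],[0,0,0]],[[-0.2,0,-0.8],[0,0,0]],[[0.15,0,-1.2],[0,0,0]],[[0.15,0,-1.2],[0,0,0]]]'

```text
time_s: 14.9
tcp_pos: [0.5009, 0.1237, 0.1062]
eef_rot: [-179.8, -39.7, -102.2]
contact_force: [1.3, 8.4, -0.6]
gripper_width: 0.0003
gripper_force: 3.5
```

```bash
python3 arc.py|head -1; python3 lid.py 0;python3 -c "
from h import *
print(r.get_state()['moment'])"
```

```text
g [-0.1208 -0.1224  0.1207] 0.0002542968296016957 [ 1.3  8.4 -0.6] [-8.5 -0.5 -0.6]
[-0.55, 0.07, -0.39] [-0.003, 0.006, -0.0] [0.502 0.13  0.106]
now case: [-0.1088 -0.1223  0.1062] [ 49.8  29.1 -19.9  18.  -77.7 -71.7] 14.9 [ 1.3  8.4 -0.6]
[ 4.70378081 -0.75166503 -0.24275211]
```

Call:
move_arm --targets '[[[0.2,0,-0.5],[0,0,0]],[[0.5,0,-0.9],[0,0,0]],[[0.5,0,-0.9],[0,0,0]]]'

```text
time_s: 15.28
tcp_pos: [0.5001, 0.1236, 0.1167]
eef_rot: [-179.9, -39.9, -102.2]
contact_force: [-0.1, 2.0, -1.7]
gripper_width: 0.0006
gripper_force: 1.1
```

```bash
python3 arc.py|head -1; python3 lid.py 0
```

```text
g [-0.1206 -0.123   0.1311] 0.00057944645648912 [-0.1  2.  -1.7] [-2.  -0.6 -1.7]
[-1.24, -0.0, 0.4] [-0.001, 0.002, -0.001] [0.502 0.13  0.106]
now case: [-0.1086 -0.123   0.1167] [ 49.9  28.6 -19.3  17.9 -79.1 -71.4] 15.275 [-0.1  2.  -1.7]
```

Call:
move_arm --targets '[[[0.32,0,-0.4],[0,0,0]],[[0.64,0,-0.8],[0,0,0]],[[0.64,0,-0.8],[0,0,0]]]'

```text
time_s: 15.65
tcp_pos: [0.5004, 0.1242, 0.1272]
eef_rot: [-179.9, -39.9, -102.2]
contact_force: [0.2, 1.5, -1.6]
gripper_width: 0.0005
gripper_force: 1.1
```

```bash
python3 arc.py|head -1; python3 - <<'E'
from h import *
C={n:viewer.capture(n) for n in("side","top")}
now=cv2.resize(C["side"]["image"][90:190,190:290],(400,400),interpolation=2)
a=cv2.imread("pics/6.png")[:,:400]
g=lambda i:np.float32(cv2.cvtColor(i,6))
for y0,y1,x0,x1 in((230,330,130,230),(280,390,230,330),(300,400,30,130)):
    print(cv2.phaseCorrelate(g(a)[y0:y1,x0:x1].copy(),g(now)[y0:y1,x0:x1].copy(),cv2.createHanningWindow((x1-x0,y1-y0),cv2.CV_32F)))
E
```

```text
g [-0.1213 -0.1229  0.1416] 0.0004697888785615222 [ 0.2  1.5 -1.6] [-1.5 -0.1 -1.6]
((0.23093300668480765, -4.257535032381696), 0.27950484428405764)
((0.16352749925733434, -3.8077961997601477), 0.2708703279495239)
((-11.613886384139278, 0.21269616457787777), 0.3866238224029541)
```

```bash
python3 - <<'E'
from h import *
C=viewer.capture("side")
def rot(P,f):
    d=np.array(P)-[.1,0,.121];c,s=np.cos(f),np.sin(f)
    return [.1+c*d[0]+s*d[2],P[1],.121-s*d[0]+c*d[2]]
# find which case point lies at patch centres
for uv in((235,160),(260,174)):
    w=atz(C,uv,.181);M=goal(0,0,0,0)[1];q=(w-[p[0],p[1],0])@np.c_[M[:,0],-M[:,1],[0,0,1]]
    q[2]=.181;print(q.round(3),[(f,((proj(C,W(p,rot(q,f)))-proj(C,W(p,q)))*4).round(1).tolist()) for f in(.03,.06,.1)])
E
```

```text
[-0.053 -0.084  0.181] [(0.03, [[-1.8, -2.1]]), (0.06, [[-3.6, -4.1]]), (0.1, [[-6.3, -6.4]])]
[-0.061  0.008  0.181] [(0.03, [[-1.5, -2.1]]), (0.06, [[-3.1, -4.1]]), (0.1, [[-5.4, -6.5]])]
```

The lid is lifting: φ is about 0.06 by image shift, at about 2 N. The contact lies nearly on the finger axis, so I'll replan with that offset and hook deeper as it rises.

```bash
sed -i 's/\.0095\*np/0*np/; s/DX=.002/DX=.0035/' lid.py; python3 - <<'E'
from lid import *
steps([tcp(f,s) for f,s in((.06,.006),(.1,.006),(.15,.008),(.2,.013),(.25,.018),(.3,.02),(.35,.022),(.4,.022),(.45,.022),(.5,.022))])
E
```

```text
[0.1, 0.01, -0.27] [-0.001, 0.002, -0.0] [0.5   0.125 0.129]
[0.71, 0.01, -0.9] [-0.001, 0.002, -0.0] [0.5   0.125 0.138]
[1.51, 0.01, -1.44] [-0.001, 0.002, -0.0] [0.5   0.122 0.147]
[2.35, 0.0, -1.64] [-0.001, 0.002, -0.0] [0.499 0.117 0.154]
[3.22, 0.0, -1.8] [-0.001, 0.002, -0.0] [0.498 0.111 0.161]
[4.12, 0.0, -2.21] [-0.001, 0.002, -0.0] [0.497 0.107 0.17 ]
[5.05, 0.0, -2.58] [-0.001, 0.002, -0.0] [0.496 0.103 0.179]
[6.0, 0.0, -3.11] [-0.001, 0.002, -0.0] [0.495 0.099 0.189]
[6.98, 0.0, -3.58] [-0.001, 0.002, -0.0] [0.494 0.094 0.199]
[7.99, -0.0, -4.0] [-0.001, 0.002, -0.0] [0.493 0.089 0.209]
now case: [-0.1093 -0.1229  0.1267] [ 49.9  28.  -18.8  17.8 -80.1 -71. ] 15.8 [-0.1  1.1 -1.1]
```

Call:
move_arm --targets '[[[0.6,0,-0.5],[0,0,0]],[[1.1,0,-0.8],[0,0,0]],[[1.6,0,-1.1],[0,0,0]],[[2.35,0,-1.3],[0,0,0]],[[3.2,0,-1.6],[0,0,0]]]'

```text
time_s: 16.42
tcp_pos: [0.4992, 0.1141, 0.1601]
eef_rot: [-179.7, -39.5, -102.1]
contact_force: [2.0, 7.3, 0.9]
gripper_width: 0.0002
gripper_force: 3.4
```

```bash
cat > rep.py <<'E'
from lid import *
import sys
s=float(sys.argv[1]);steps([tcp(float(f),s) for f in sys.argv[2:]])
t,R,_=cur();M=goal(0,0,0,0)[1];q=(t-[p[0],p[1],0])@np.c_[M[:,0],-M[:,1],[0,0,1]]-[.1035,0,.121]
print("tip phi",np.arctan2(q[2],-q[0]),"rho",np.hypot(q[0],q[2]))
E
python3 rep.py .02 .25 .3 .35 .4 .45 .5 .55 .6
```

```text
[0.3, 0.11, 0.31] [-0.006, 0.009, 0.0] [0.497 0.11  0.16 ]
[1.19, 0.11, -0.31] [-0.006, 0.009, 0.0] [0.497 0.107 0.17 ]
[2.12, 0.11, -0.89] [-0.006, 0.009, 0.0] [0.496 0.104 0.18 ]
[3.07, 0.1, -1.42] [-0.006, 0.009, 0.0] [0.495 0.1   0.191]
[4.05, 0.1, -1.9] [-0.006, 0.009, 0.0] [0.494 0.096 0.201]
[5.05, 0.1, -2.33] [-0.006, 0.009, 0.0] [0.493 0.091 0.21 ]
[6.07, 0.1, -2.71] [-0.006, 0.009, 0.0] [0.492 0.085 0.22 ]
[7.11, 0.09, -3.04] [-0.006, 0.009, 0.0] [0.491 0.08  0.229]
now case: [-0.0991 -0.1219  0.1601] [ 49.4  25.1 -18.3  18.1 -82.7 -69.7] 16.425 [2.  7.3 0.9]
tip phi 0.19075113018136497 rho 0.20638303309862163
```

```bash
cat > phi.py <<'E'
from h import *
def rot(P,f):
    d=np.array(P,float)-[.1,0,.121];c,s=np.cos(f),np.sin(f)
    return np.c_[.1+c*d[:,0]+s*d[:,2],d[:,1],.121-s*d[:,0]+c*d[:,2]]
Q=np.array([(x,y,.181) for x in(-.085,.11) for y in(-.06,.16)])
gx,gy=np.meshgrid(np.linspace(-.085,.11,120),np.linspace(-.06,.16,130));G=np.c_[gx.ravel(),gy.ravel(),0*gx.ravel()+.181]
def samp(img,uv): return cv2.remap(img,np.float32(uv[:,0]).reshape(gx.shape),np.float32(uv[:,1]).reshape(gx.shape),1)
def phi(cams=("side","top"),fs=np.arange(0,2,.01)):
    out={}
    for n in cams:
        C=viewer.capture(n);pre=lambda i:(lambda g:g-cv2.GaussianBlur(g,(0,0),5))(np.float32(cv2.cvtColor(i,6)))
        a=samp(pre(cv2.imread(f"pics/{n}0.png")),proj(C,W(p,G)));cur=pre(C["image"]);sc=[]
        for f in fs:
            b=samp(cur,proj(C,W(p,rot(G,f))));sc.append(np.corrcoef(a.ravel(),b.ravel())[0,1])
        sc=np.array(sc);i=np.argsort(-sc)[:3];out[n]=[(round(fs[k],2),round(sc[k],2)) for k in i]
    return out
if __name__=="__main__":print(phi())
E
python3 phi.py
```

```text
{'side': [(np.float64(0.3), np.float64(0.8)), (np.float64(0.31), np.float64(0.8)), (np.float64(0.29), np.float64(0.79))], 'top': [(np.float64(0.17), np.float64(0.42)), (np.float64(0.16), np.float64(0.42)), (np.float64(0.18), np.float64(0.42))]}
```

φ is about 0.30 (side-camera fit, correlation 0.8), so the lid is well hooked, 23 mm along the finger. I'll continue along the arc using the full finger thickness.

```bash
sed -i 's/c=c-0\*np/c=c-.0105*np/' lid.py; python3 rep.py .022 .3 .35 .4 .45 .5 .55 .6 .65 .7 .75 .8
```

```text
[-0.06, 0.1, -0.17] [-0.005, 0.006, -0.001] [0.498 0.114 0.162]
[0.87, 0.09, -0.74] [-0.005, 0.006, -0.001] [0.497 0.11  0.172]
[1.82, 0.09, -1.27] [-0.005, 0.006, -0.001] [0.496 0.107 0.182]
[2.8, 0.09, -1.75] [-0.005, 0.006, -0.001] [0.496 0.102 0.192]
[3.8, 0.08, -2.18] [-0.005, 0.006, -0.001] [0.494 0.097 0.202]
[4.82, 0.08, -2.56] [-0.005, 0.006, -0.001] [0.493 0.092 0.211]
[5.86, 0.08, -2.88] [-0.005, 0.006, -0.001] [0.492 0.086 0.22 ]
[6.92, 0.08, -3.16] [-0.005, 0.006, -0.001] [0.491 0.08  0.229]
[7.99, 0.08, -3.38] [-0.005, 0.006, -0.001] [0.489 0.073 0.238]
[9.06, 0.07, -3.54] [-0.005, 0.006, -0.001] [0.488 0.066 0.246]
[10.15, 0.07, -3.66] [-0.005, 0.006, -0.001] [0.486 0.059 0.254]
now case: [-0.0971 -0.122   0.1609] [ 49.4  25.1 -18.4  18.1 -82.8 -69.6] 16.525 [ 2.8  7.4 -0.3]
tip phi 0.19631277358904298 rho 0.20453663141047326
```

Call:
move_arm --targets '[[[0.8,0,-0.7],[0,0,0]],[[1.7,0,-1.2],[0,0,0]],[[2.6,0,-1.7],[0,0,0]],[[3.6,0,-2.1],[0,0,0]],[[3.6,0,-2.1],[0,0,0]]]'

```text
time_s: 17.15
tcp_pos: [0.494, 0.0957, 0.1996]
eef_rot: [-179.9, -39.9, -102.2]
contact_force: [0.5, 1.1, 0.0]
gripper_width: 0.0007
gripper_force: 0.7
```

```bash
python3 phi.py;python3 rep.py .022  .5 .55 .6 .65 .7 .75 .8 .85 .9
```

```text
{'side': [(np.float64(0.53), np.float64(0.82)), (np.float64(0.52), np.float64(0.82)), (np.float64(0.51), np.float64(0.81))], 'top': [(np.float64(0.47), np.float64(0.27)), (np.float64(0.46), np.float64(0.27)), (np.float64(0.48), np.float64(0.27))]}
[0.1, -0.01, -0.32] [-0.001, 0.002, -0.001] [0.494 0.097 0.202]
[1.13, -0.01, -0.69] [-0.001, 0.002, -0.001] [0.493 0.092 0.211]
[2.17, -0.01, -1.01] [-0.001, 0.002, -0.001] [0.492 0.086 0.22 ]
[3.23, -0.01, -1.28] [-0.001, 0.002, -0.001] [0.491 0.08  0.229]
[4.29, -0.01, -1.5] [-0.001, 0.002, -0.001] [0.489 0.073 0.238]
[5.37, -0.02, -1.66] [-0.001, 0.002, -0.001] [0.488 0.066 0.246]
[6.46, -0.02, -1.77] [-0.001, 0.002, -0.001] [0.486 0.059 0.254]
[7.54, -0.02, -1.82] [-0.001, 0.002, -0.001] [0.485 0.051 0.261]
[8.57, -0.02, -1.82] [-0.001, 0.002, -0.001] [0.483 0.043 0.268]
now case: [-0.0805 -0.1231  0.1988] [ 48.6  22.2 -17.7  18.3 -86.4 -68. ] 17.25 [0.7 1.7 0.6]
tip phi 0.40012153427694447 rho 0.1997468666447483
```

Call:
move_arm --targets '[[[1.0,0,-0.5],[0,0,0]],[[2.1,0,-0.8],[0,0,0]],[[3.1,0,-1.0],[0,0,0]],[[4.2,0,-1.2],[0,0,0]],[[5.2,0,-1.4],[0,0,0]]]'

```text
time_s: 17.88
tcp_pos: [0.4875, 0.0655, 0.2433]
eef_rot: [-179.9, -39.9, -102.2]
contact_force: [-0.1, 0.2, -2.5]
gripper_width: 0.0001
gripper_force: 1.1
```

```bash
python3 phi.py;python3 rep.py .022 .7 .75 .8 .85 .9 .95 1 1.05 1.1 1.15 1.2
```

```text
{'side': [(np.float64(0.77), np.float64(0.63)), (np.float64(0.78), np.float64(0.62)), (np.float64(0.76), np.float64(0.62))], 'top': [(np.float64(0.66), np.float64(0.29)), (np.float64(0.65), np.float64(0.29)), (np.float64(0.67), np.float64(0.29))]}
[-1.01, 0.01, -0.05] [-0.002, 0.002, -0.001] [0.489 0.073 0.238]
[0.07, 0.01, -0.21] [-0.002, 0.002, -0.001] [0.488 0.066 0.246]
[1.16, 0.01, -0.32] [-0.002, 0.002, -0.001] [0.486 0.059 0.254]
[2.24, 0.01, -0.37] [-0.002, 0.002, -0.001] [0.485 0.051 0.261]
[3.27, 0.01, -0.38] [-0.002, 0.002, -0.001] [0.483 0.043 0.268]
[4.25, 0.01, -0.33] [-0.002, 0.002, -0.001] [0.481 0.036 0.274]
[5.23, 0.0, -0.23] [-0.002, 0.002, -0.001] [0.479 0.028 0.279]
[6.2, 0.0, -0.08] [-0.002, 0.002, -0.001] [0.478 0.019 0.284]
[7.16, 0.0, 0.11] [-0.002, 0.002, -0.001] [0.476 0.011 0.289]
[8.11, 0.0, 0.36] [-0.002, 0.002, -0.001] [0.474 0.002 0.293]
[9.04, 0.0, 0.64] [-0.002, 0.002, -0.001] [ 0.472 -0.006  0.297]
now case: [-0.0491 -0.1229  0.2439] [ 47.1  18.1 -17.8  19.2 -89.7 -65.6] 17.975 [0.8 1.1 0.1]
tip phi 0.6780928634607077 rho 0.19594682381901019
```

Call:
move_arm --targets '[[[1.1,0,-0.2],[0,0,0]],[[2.2,0,-0.3],[0,0,0]],[[3.2,0,-0.3],[0,0,0]],[[4.2,0,-0.3],[0,0,0]],[[5.2,0,-0.2],[0,0,0]]]'

```text
time_s: 18.6
tcp_pos: [0.4794, 0.0279, 0.2781]
eef_rot: [-179.9, -39.9, -102.2]
contact_force: [0.1, 1.4, -2.2]
gripper_width: 0.0004
gripper_force: 0.8
```

```bash
python3 phi.py;python3 rep.py .022 1 1.05 1.1 1.15 1.2 1.25 1.3 1.35 1.4
```

```text
{'side': [(np.float64(0.95), np.float64(0.22)), (np.float64(0.94), np.float64(0.21)), (np.float64(0.96), np.float64(0.21))], 'top': [(np.float64(0.87), np.float64(0.34)), (np.float64(0.88), np.float64(0.34)), (np.float64(0.86), np.float64(0.34))]}
[0.03, -0.0, -0.05] [-0.002, 0.002, -0.001] [0.479 0.028 0.279]
[1.0, -0.0, 0.1] [-0.002, 0.002, -0.001] [0.478 0.019 0.284]
[1.96, -0.01, 0.29] [-0.002, 0.002, -0.001] [0.476 0.011 0.289]
[2.91, -0.01, 0.53] [-0.002, 0.002, -0.001] [0.474 0.002 0.293]
[3.85, -0.01, 0.82] [-0.002, 0.002, -0.001] [ 0.472 -0.006  0.297]
[4.77, -0.01, 1.16] [-0.002, 0.002, -0.001] [ 0.47  -0.015  0.3  ]
[5.67, -0.01, 1.54] [-0.002, 0.002, -0.001] [ 0.468 -0.025  0.303]
[6.55, -0.01, 1.97] [-0.002, 0.002, -0.001] [ 0.466 -0.034  0.305]
[7.41, -0.01, 2.44] [-0.002, 0.002, -0.001] [ 0.464 -0.043  0.307]
now case: [-0.0104 -0.123   0.2786] [ 44.9  14.3 -18.9  20.5 -91.7 -63. ] 18.7 [ 0.6  0.3 -1.1]
tip phi 0.9451403396773783 rho 0.19442215711749458
```

Call:
move_arm --targets '[[[1.0,0,0.1],[0,0,0]],[[2.0,0,0.3],[0,0,0]],[[2.9,0,0.5],[0,0,0]],[[3.8,0,0.8],[0,0,0]],[[4.8,0,1.2],[0,0,0]]]'

```text
time_s: 19.32
tcp_pos: [0.4702, -0.0157, 0.2996]
eef_rot: [-179.9, -39.9, -102.2]
contact_force: [0.8, 1.6, -0.1]
gripper_width: 0.0003
gripper_force: 0.6
```

Call:
move_arm --targets '[[[0.8,0,0.4],[0,0,0]],[[1.6,0,0.8],[0,0,0]],[[2.4,0,1.2],[0,0,0]],[[2.4,0,1.2],[0,0,0]]]'

```text
time_s: 19.82
tcp_pos: [0.4643, -0.0413, 0.3055]
eef_rot: [-179.9, -39.9, -102.2]
contact_force: [0.5, -0.3, -0.3]
gripper_width: 0.0007
gripper_force: 0.0
```

```bash
python3 phi.py;python3 rep.py .022 1.4 1.45 1.5 1.55 1.6 1.65 1.7 1.75 1.8 1.85; python3 -c "
from h import *
C=viewer.capture('side');print([k for k in pinpoint('lid_rim','side')[:2]])
print([proj(C,W(p,(.1-.218*np.cos(f),0,.121+.218*np.sin(f))))[0].round().tolist() for f in(0,1.2,1.3,1.4,1.5,1.6,1.85)])"
```

```text
{'side': [(np.float64(1.84), np.float64(0.21)), (np.float64(1.83), np.float64(0.19)), (np.float64(1.85), np.float64(0.16))], 'top': [(np.float64(1.34), np.float64(0.12)), (np.float64(1.25), np.float64(0.11)), (np.float64(1.33), np.float64(0.11))]}
[0.33, -0.02, 0.0] [-0.001, 0.002, -0.0] [ 0.464 -0.043  0.307]
[1.16, -0.02, 0.52] [-0.001, 0.002, -0.0] [ 0.462 -0.053  0.309]
[1.97, -0.02, 1.07] [-0.001, 0.002, -0.0] [ 0.46  -0.062  0.31 ]
[2.75, -0.02, 1.66] [-0.001, 0.002, -0.0] [ 0.458 -0.072  0.31 ]
[3.5, -0.02, 2.29] [-0.001, 0.002, -0.0] [ 0.456 -0.081  0.31 ]
[4.22, -0.02, 2.96] [-0.001, 0.002, -0.0] [ 0.454 -0.091  0.31 ]
[4.9, -0.02, 3.67] [-0.001, 0.002, -0.0] [ 0.452 -0.101  0.309]
[5.54, -0.02, 4.4] [-0.001, 0.002, -0.0] [ 0.45  -0.11   0.307]
[6.15, -0.02, 5.17] [-0.001, 0.002, -0.0] [ 0.448 -0.119  0.305]
[6.72, -0.01, 5.97] [-0.001, 0.002, -0.0] [ 0.446 -0.129  0.303]
now case: [ 0.0596 -0.1232  0.3053] [ 40.4   9.3 -22.6  23.  -91.5 -59. ] 19.925 [-0.1  0.5  0.1]
tip phi 1.3370189694092176 rho 0.18947133619588002
[{'location': [167.9, 228.9], 'score': 0.91}, {'location': [108.2, 281.6], 'score': 0.23}]
[[269.0, 172.0], [239.0, 161.0], [234.0, 164.0], [229.0, 168.0], [224.0, 172.0], [218.0, 178.0], [204.0, 193.0]]
```

The network's rim at (229,168) corresponds to φ ≈ 1.4, as planned. I'll keep following gently to the stops.

Call:
move_arm --targets '[[[0.7,0,0.3],[0,0,0]],[[1.2,0,0.5],[0,0,0]],[[1.6,0,0.8],[0,0,0]],[[2.0,0,1.1],[0,0,0]],[[2.4,0,1.4],[0,0,0]]]'

```text
time_s: 20.65
tcp_pos: [0.4588, -0.0678, 0.3101]
eef_rot: [-179.9, -39.9, -102.2]
contact_force: [0.6, 0.7, 0.6]
gripper_width: 0.0006
gripper_force: 0.2
```

Call:
move_arm --targets '[[[0.4,0,0.3],[0,0,0]],[[0.8,0,0.6],[0,0,0]],[[1.2,0,0.9],[0,0,0]],[[1.5,0,1.2],[0,0,0]],[[1.8,0,1.5],[0,0,0]]]'

```text
time_s: 21.28
tcp_pos: [0.454, -0.0906, 0.31]
eef_rot: [-179.9, -39.9, -102.2]
contact_force: [-0.1, 0.8, 0.1]
gripper_width: 0.0001
gripper_force: 0.1
```

```bash
python3 rep.py .022 1.6 1.65 1.7 1.75 1.8 1.85 1.9; python3 -c "
from h import *
C=viewer.capture('side');print([k for k in pinpoint('lid_rim','side')[:2]])"
```

```text
[-0.71, -0.01, -0.61] [-0.001, 0.002, -0.0] [ 0.456 -0.081  0.31 ]
[0.01, -0.01, 0.06] [-0.001, 0.002, -0.0] [ 0.454 -0.091  0.31 ]
[0.69, -0.01, 0.76] [-0.001, 0.002, -0.0] [ 0.452 -0.101  0.309]
[1.34, -0.0, 1.5] [-0.001, 0.002, -0.0] [ 0.45  -0.11   0.307]
[1.95, -0.0, 2.27] [-0.001, 0.002, -0.0] [ 0.448 -0.119  0.305]
[2.51, -0.0, 3.06] [-0.001, 0.002, -0.0] [ 0.446 -0.129  0.303]
[3.04, -0.0, 3.89] [-0.001, 0.002, -0.0] [ 0.444 -0.138  0.3  ]
now case: [ 0.1105 -0.1231  0.31  ] [ 36.5   6.5 -26.   25.1 -89.6 -56.2] 21.275 [-0.1  0.8  0.1]
tip phi 1.607932199114961 rho 0.18916645760959772
[{'location': [175.5, 216.7], 'score': 0.93}]
```

Call:
move_arm --targets '[[[0.35,0,0.4],[0,0,0]],[[0.7,0,0.8],[0,0,0]],[[1.0,0,1.15],[0,0,0]],[[1.3,0,1.5],[0,0,0]],[[1.6,0,1.85],[0,0,0]]]'

```text
time_s: 22.0
tcp_pos: [0.4489, -0.1142, 0.3061]
eef_rot: [-179.9, -39.9, -102.2]
contact_force: [0.7, 0.2, 0.9]
gripper_width: 0.0006
gripper_force: 0.0
```

Call:
move_arm --targets '[[[0.3,0,0.4],[0,0,0]],[[0.6,0,0.8],[0,0,0]],[[0.9,0,1.2],[0,0,0]],[[1.2,0,1.6],[0,0,0]],[[1.2,0,1.6],[0,0,0]]]'

```text
time_s: 22.62
tcp_pos: [0.4447, -0.1333, 0.3015]
eef_rot: [-179.9, -39.9, -102.2]
contact_force: [0.9, 0.6, 0.8]
gripper_width: 0.0008
gripper_force: 0.0
```

```bash
python3 rep.py .022 1.85 1.9; python3 -c "
from h import *
C=viewer.capture('side');print([k for k in pinpoint('lid_rim','side')[:2]])"
```

```text
[-0.29, -0.02, -0.39] [-0.001, 0.002, -0.001] [ 0.446 -0.129  0.303]
[0.24, -0.02, 0.43] [-0.001, 0.002, -0.001] [ 0.444 -0.138  0.3  ]
now case: [ 0.1542 -0.1232  0.3015] [ 32.7   4.9 -29.7  27.2 -86.4 -54.2] 22.625 [0.9 0.6 0.8]
tip phi 1.8447573995160258 rho 0.1874824708562259
[{'location': [192.3, 202.4], 'score': 0.61}]
```

The rim is at (202,192), matching the predicted (204,193) for 1.85. I'll back away along the tool axis.

Call:
move_arm --targets '[[[-1,0,-2],[0,0,0]],[[-2,0,-6],[0,0,0]],[[-3,0,-11],[0,0,0]],[[-4,0,-16],[0,0,0]],[[-4,0,-16],[0,0,0]]]'

```text
time_s: 23.35
tcp_pos: [0.4746, 0.001, 0.4004]
eef_rot: [-179.7, -39.8, -102.1]
contact_force: [0.1, 0.2, -1.0]
gripper_width: 0.0004
gripper_force: 0.0
```

```bash
python3 - <<'E'
from h import *
C={n:viewer.capture(n) for n in("side","top")}
L=lambda f:W(p,(-.115-.042*np.sin(f+.14),0,.092-.042*np.cos(f+.14)))[0]
for n in C: print(n,"rim1.85",proj(C[n],W(p,(.1-.218*np.cos(1.85),0,.121+.218*np.sin(1.85))))[0].round(),"lever",[proj(C[n],L(f))[0].round().tolist() for f in(0,1.7,2,2.3)])
for l in("lid_rim","lever_grip","sample_jar","dish","wash_bottle","flask","dropper","beaker","spatula"):
  print(l,[[(np.round(k["location"]).tolist(),round(k["score"],2)) for k in pinpoint(l,n)[:2]] for n in C])
print(r.get_state()["tcp_pos"],r.get_state()["time_s"])
E
python3 phi.py
```

```text
side rim1.85 [204. 193.] lever [[269.0, 184.0], [276.0, 168.0], [275.0, 167.0], [274.0, 167.0]]
top rim1.85 [340. 179.] lever [[235.0, 172.0], [223.0, 168.0], [225.0, 168.0], [227.0, 168.0]]
lid_rim [[([193.0, 203.0], 0.69), ([290.0, 184.0], 0.69)], [([181.0, 339.0], 0.57)]]
lever_grip [[([167.0, 274.0], 0.71)], [([168.0, 222.0], 0.53)]]
sample_jar [[([157.0, 254.0], 0.74), ([179.0, 268.0], 0.47)], []]
dish [[([199.0, 321.0], 0.96), ([233.0, 308.0], 0.61)], [([124.0, 218.0], 0.96)]]
wash_bottle [[([289.0, 183.0], 0.94)], [([193.0, 359.0], 0.9)]]
flask [[([269.0, 285.0], 0.7), ([190.0, 201.0], 0.27)], [([125.0, 218.0], 0.68), ([122.0, 301.0], 0.58)]]
dropper [[([234.0, 307.0], 0.49)], [([125.0, 258.0], 0.47), ([184.0, 303.0], 0.34)]]
beaker [[([105.0, 284.0], 0.78)], []]
spatula [[([275.0, 107.0], 0.72)], [([258.0, 382.0], 0.92)]]
[ 0.47276494 -0.00257983  0.39865761] 24.35
{'side': [(np.float64(0.67), np.float64(0.13)), (np.float64(0.68), np.float64(0.13)), (np.float64(0.66), np.float64(0.13))], 'top': [(np.float64(1.99), np.float64(0.09)), (np.float64(1.98), np.float64(0.09)), (np.float64(0.06), np.float64(0.09))]}
```

```bash
python3 -c "
from plant import r
print(r.close_job())"
```

```text
the job is handed in; nothing more can be done
None
```

The job is handed in: the latch lever is up, the bail is off the keeper, the lid lies back on its stops (about 1.85 rad), and everything I could re-locate around the case is where it was; the verdict was not reported back.

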